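# Close the sample rack, then unbolt the reagent cage and hold its gate ajar

## Task

I am about to put this rack of samples into the wire reagent cage: first swing the rack's keeper bar over the vials and fully home past its spring ball, so that it stays shut. Then take the cage's worn bolt: it sags behind the bent-up lip of its keeper, so lift it over the lip while you draw it fully back, and pull the gate about 30 degrees open against its closing spring. Finish while holding the gate there, still, with the bolt drawn, and leave the glassware and the tip box around alone.

Things in the scene. Friction and masses are not known exactly. Their poses are not given: they have to be found in the camera images.
- rack: white plastic sample rack, standing firmly on the bench (it does not shift when its bar is swung), 64 (x) x 250 (y) mm, with six capped vials (cap tops at 73 mm) in a row along its own y. Origin: centre of its underside; z up. At its +y end a pivot post and at its -y end a catch post, both with tops at 76 mm.
- bar_pivot (a point): point on the vertical pivot axis of the rack's keeper bar, 83 mm above the bench: the pivot stands in the rack's frame at x 0, y +110 mm.
- bar_knob (a point): middle of the upright steel pin by which the keeper bar is swung, 110 mm above the bench; the pin is 14 mm in diameter, stands on the bar from 83 to 125 mm above the bench and 175 mm from the pivot. The bar is a flat aluminium bar, 16 mm wide, 6 mm thick (77 to 83 mm above the bench), reaching 230 mm from the pivot.
- bar_swing (a joint): angle of the keeper bar, rad. 0: shut, lying over the vials along the rack's -y, against its stop; positive: swung out horizontally towards the rack's -x (clockwise from above; at 1.57 it would point along -x). It turns with slight friction. From 0.13 rad on it rides over a sprung steel ball (14 mm, standing 4 mm proud of the catch post): about 5 to 8 N at the pin; below about 0.02 it is home and the ball holds it.
- cage: heavy grey wire cage, standing firmly on the bench (it does not shift), 220 (x) x 352 (y) x 200 (z) mm, amber bottles inside, gate in its -x face (front plane at x -110 mm). Origin: centre of its underside; z up; the bolt and keeper are at the front, at the -y end of the gate.
- gate: the cage's framed wire gate with the bolt on it, 276 mm wide, 16 mm thick, from 16 to 192 mm above the bench. Its origin is on the hinge axis at bench height; at rest (shut) its axes are parallel to the cage's; the gate reaches from there along its own -y, and its face looks along its own -x.
- gate_hinge (a point): point on the gate's vertical hinge axis, 100 mm above the bench, in the cage's frame at x -110, y +139 mm.
- gate_swing (a joint): gate angle, rad. 0: shut; positive: open, its free end swinging towards the cage's -x (clockwise from above), up to 1.6. Spring hinges pull it shut: 0.3 N m when shut, 0.56 N m at 30 degrees (0.52 rad), about 3 N at the knob. The bolt's head in the keeper keeps it shut until drawn.
- bolt: the steel bolt: rod of 10 mm along the gate's y, 24 mm in front of the gate's face, with a head of 28 mm diameter and 20 mm length at its -y end, 0.28 to 0.46 kg. Origin: on the rod's axis below the knob, 160 mm above the bench as it lies. It runs in two tall worn guide staples, which let it move along the gate's y and up and down only.
- bolt_knob (a point): centre of the black ball knob, 24 mm in diameter, on a 10 mm upright stem, 62 mm above the bolt's axis and so 222 mm above the bench as it lies; in the gate's frame at x -24 mm and, with the bolt shot, y -230 mm. Nothing near it is higher than 200 mm.
- bolt_draw (a joint): how far the bolt is drawn back, m: 0 shot, 0.042 fully drawn (a stop); it moves along the gate's +y (towards the hinge), with 1.5 N of friction, so it stays where it is left. The head is out of the keeper from 0.025 on.
- bolt_lift (a joint): how far the bolt is lifted, m: 0 sagging (it falls back to this when let go), 0.020 at the top of its guides. The keeper is an open-topped steel saddle on the cage's post; its gate-side lip is bent up 8 mm above its floor and catches the head unless the bolt is lifted more than 8 mm (10 to 17 is good).
- beaker: glass beaker, 70 mm across, 90 mm high, origin at the centre of its foot; leave it alone.
- flask: conical glass flask, 72 mm across the foot, 119 mm high, origin at the centre of its foot; leave it alone.
- reagent: amber reagent bottle, 64 mm across, 130 mm high, origin at the centre of its foot; leave it alone.
- tipbox: grey pipette-tip box, 85 x 120 x 60 mm, origin at the centre of its underside; leave it alone.

How it is judged:
By the outcome, as a careful person would: the job done as asked, in the order asked, and still so for the second after the job is handed in, while the arm keeps its last pose, push and grip.
It also fails if it takes over 45 s, if anything falls off the work surface, if the arm or the gripper's body presses on something with over 40 N, if the wrist force passes 120 N, or if a joint passes its speed limit or range.

## Robot

A 7-joint arm with a two-finger parallel gripper is mounted at the origin on the work surface. World frame = base frame: x ahead of the robot, y to its left, z up, the work surface at z = 0. Lengths are in m, angles in rad, forces in N, time in s.
With the tool pointing down it reaches from about 0.425 to 0.825 m from the base axis. Payload 3.6 kg.
Tool frame: the origin (TCP) lies where the fingers leave the gripper's body, on its centre line; the fingertips stand 73 mm ahead of it and the grasp point (between the pads) lies 54 mm ahead of it; x points along the fingers, y is the direction in which the jaws open and shut, and the axes are right-handed (so a half turn about x gives the same grasp; the last joint's range is limited). The gripper opens to 85 mm and grips with 20 to 120 N. Pads are 22 mm wide; open, the fingers measure 114 mm over their backs; the gripper's body (76 mm by 85 mm) begins 54 mm behind the grasp point. The pads swing forward as they close: fully open they stand 13 mm farther back than shut.
Start: joints at [-1.258, 0.615, -0.013, 1.423, 0.008, 1.103, -0.04], TCP at [0.216, 0.613, 0.304] pointing down, gripper open.
Joint ranges: [-3.12, 3.12], [-0.3, 2.06], [-1.34, 1.32], [0.26, 2.42], [-1.36, 4.5], [0.01, 1.98], [-2.84, 2.84]. Speed limits (rad/s): [2.79, 2.79, 3.14, 3.14, 3.14, 3.14, 3.14].

## Interface

Orientations are given as a unit quaternion [x, y, z, w].
In Python, from station import arm, snapshot, camera_info, ticket gives the robot as it stands. Calls block until the motion is done:
- arm.movep(position, orientation): joint-space move of the TCP to a pose.
- arm.line_to(position, velocity=0.15, ori=None): straight line of the TCP; ori=None keeps the orientation; velocity is the mean speed in m/s.
- arm.move_j(angles): joint-space move.
- arm.move_gripper(opening, effort=None): opening from 0.0 (shut) to 1.0 (fully open); effort is the grip in N (None keeps the last); returns when the fingers have stopped.
- arm.pause(seconds).
- arm.ik(position, orientation): joint angles nearest the present ones, or None.
- snapshot(name): name is "side" or "top" or "wrist"; returns the picture (480x640x3 uint8, blue, green, red); there is no depth.
- camera_info(name): a dict with "fx", "fy", "cx", "cy" (pixels), "dist_coeffs" ([k1, k2, p1, p2, k3] as OpenCV has them; the pictures are not rectified), "R" (3x3) and "t" (3): a world point X has camera coordinates R X + t; the wrist camera has in their place "T_tool_cam" (4x4, takes a point from camera to tool coordinates, whose origin is the TCP and whose axes are the tool frame's). Camera axes: x right, y down, z forward; pixel columns grow to the right and rows downward; lengths in m; the calibration is good to about 2 mm. A picture is of the moment at which its call begins: read the wrist's pose just before it. camera_info takes no time and is no camera call.
A pose or a line that the arm cannot do raises arm.MotionError and nothing moves.
- ticket.finish_job(): hands the job in, once; it reports no verdict.
Readings, each from a call of its own:
- arm.read_time(): time.
- arm.read_joint_positions(): joint angles.
- arm.read_dq(): joint speeds.
- arm.read_effort(): joint torques, N m.
- arm.read_tool_pos(): TCP position.
- arm.read_eef_rot(): TCP orientation.
- arm.read_ft_force(): force on the tool from outside, world axes, zero at the start.
- arm.read_wrist_torque(): the same for the moment, N m.
- arm.read_opening(): opening from 0.0 (shut) to 1.0 (fully open).
Only numpy, scipy, OpenCV 4.12 (cv2) and the standard library are available. Lean on these libraries where they do the work, as an engineer would, in place of code of your own. Each camera call takes 0.05 s, during which the arm holds its last target.

## Working session

There is one attempt and no reset: what is moved stays moved. The work goes in short steps, each a Python script; the robot and the scene stay as the last script left them, time stands still between calls to the robot, and variables do not carry over. Pictures are saved under pics/ and viewed, and the job is handed in when it is done.

```bash
ls; mkdir -p pics; python3 - <<'E'
from station import arm, snapshot, camera_info
import cv2
for n in ("side","top","wrist"):
    cv2.imwrite(f"pics/{n}0.png",snapshot(n)); print(n,camera_info(n))
print(arm.read_time(),arm.read_tool_pos(),arm.read_eef_rot(),arm.read_ft_force())
E
```

```text
pics
side {'fx': 620.4245678461295, 'fy': 620.4245678461295, 'cx': 311.45829926714066, 'cy': 243.97164154099505, 'dist_coeffs': array([-0.19558417,  0.        ,  0.        ,  0.        ,  0.        ]), 'R': array([[ 0.91765534, -0.39729994, -0.00783808],
       [-0.31372373, -0.7122287 , -0.62793925],
       [ 0.24389772,  0.5786908 , -0.77822289]]), 't': array([-0.46598984,  0.25417069,  1.73875458])}
top {'fx': 483.3773322264916, 'fy': 483.3773322264916, 'cx': 317.4876655746639, 'cy': 246.27839302324514, 'dist_coeffs': array([0.00365088, 0.        , 0.        , 0.        , 0.        ]), 'R': array([[-0.00712875, -0.99981672, -0.01776835],
       [-0.99675001,  0.00853046, -0.08010401],
       [ 0.0802409 ,  0.01713956, -0.99662813]]), 't': array([0.03672234, 0.53275837, 1.30738542])}
wrist {'fx': 388.7368300228853, 'fy': 388.7368300228853, 'cx': 318.95861480562223, 'cy': 243.54316671184606, 'dist_coeffs': array([-0.04645994,  0.        ,  0.        ,  0.        ,  0.        ]), 'T_tool_cam': array([[-2.51993228e-04, -2.90886417e-01,  9.56757560e-01,
        -6.88350833e-02],
       [ 9.99999932e-01,  1.84694244e-04,  3.19535764e-04,
        -3.02688925e-04],
       [-2.69656228e-04,  9.56757575e-01,  2.90886351e-01,
        -7.37219977e-02],
       [ 0.00000000e+00,  0.00000000e+00,  0.00000000e+00,
         1.00000000e+00]])}
0.15 [0.21585166 0.61264392 0.3030167 ] [ 0.11849285  0.69711342 -0.11987047  0.69686685] [-1.15789843  0.35868028 -0.34483974]
```

View pics/top0.png

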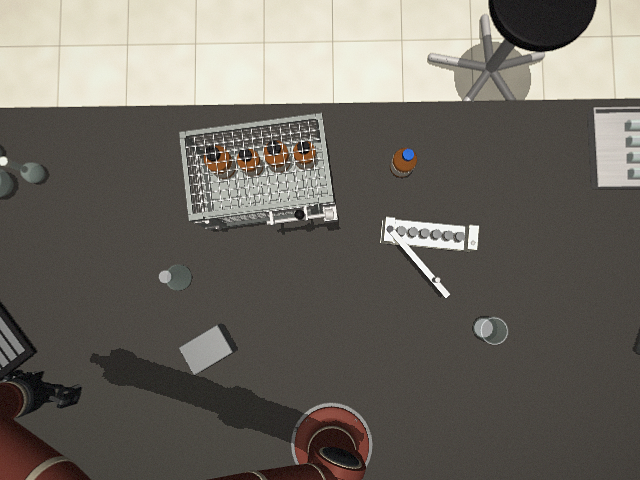

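View pics/side0.png

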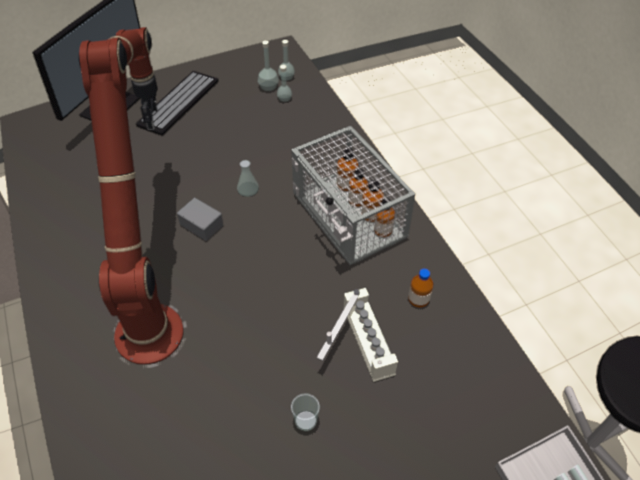

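View pics/wrist0.png

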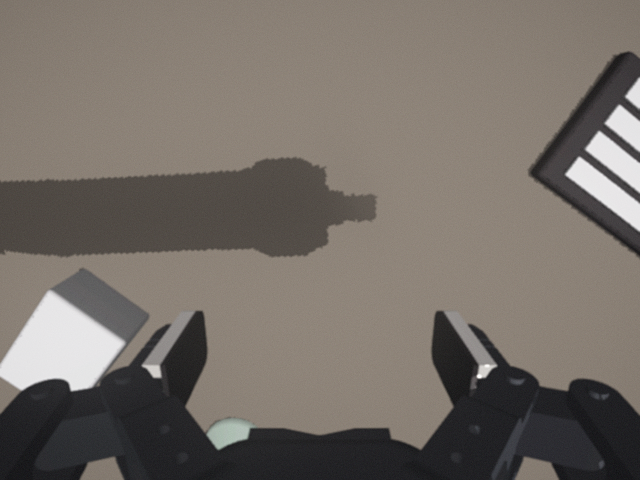

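The top view shows the rack at about (430,235), with the bar swung out from its pivot at about (390,230) to its tip at (447,295). The cage is at (258,170), with its gate along its lower edge and the black knob at about (299,214). I'll zoom in for precise points.

```bash
python3 - <<'E'
import cv2
t=cv2.imread("pics/top0.png");s=cv2.imread("pics/side0.png")
cv2.imwrite("pics/t_rack.png",cv2.resize(t[200:312,360:500],None,fx=5,fy=5,interpolation=cv2.INTER_CUBIC))
cv2.imwrite("pics/t_cage.png",cv2.resize(t[100:240,170:350],None,fx=4.2,fy=4.2,interpolation=cv2.INTER_CUBIC))
cv2.imwrite("pics/s_rack.png",cv2.resize(s[280:390,300:420],None,fx=5,fy=5,interpolation=cv2.INTER_CUBIC))
cv2.imwrite("pics/s_cage.png",cv2.resize(s[120:270,280:420],None,fx=4,fy=4,interpolation=cv2.INTER_CUBIC))
E
```

```text
(no output)
```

View pics/t_rack.png

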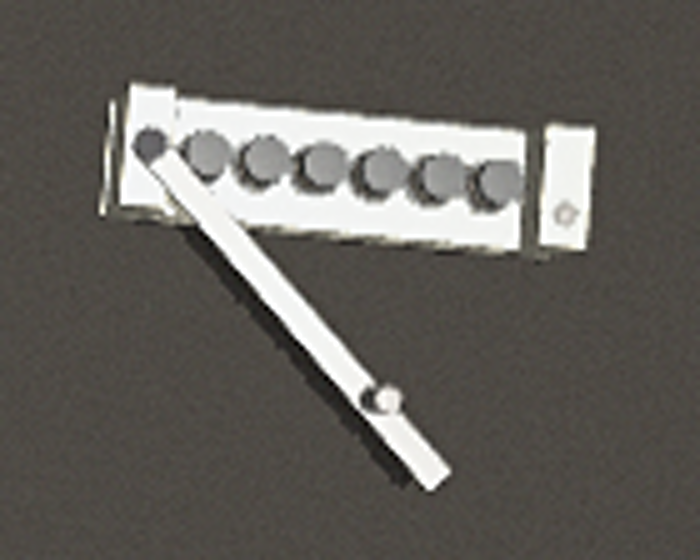

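View pics/t_cage.png

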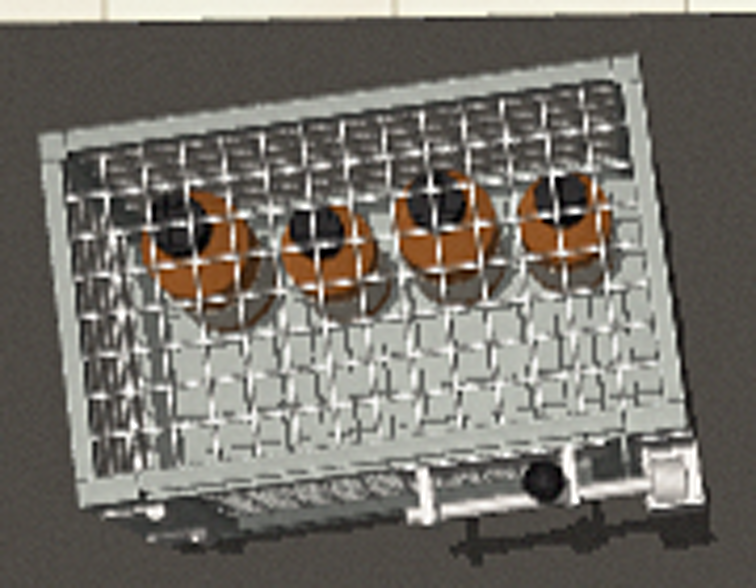

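View pics/s_rack.png

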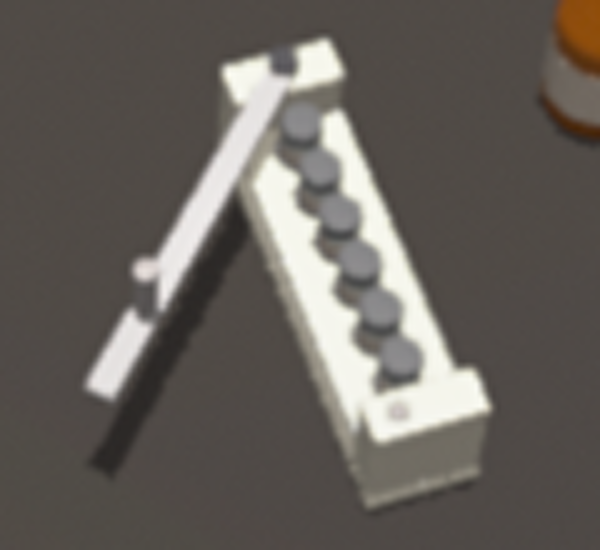

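View pics/s_cage.png

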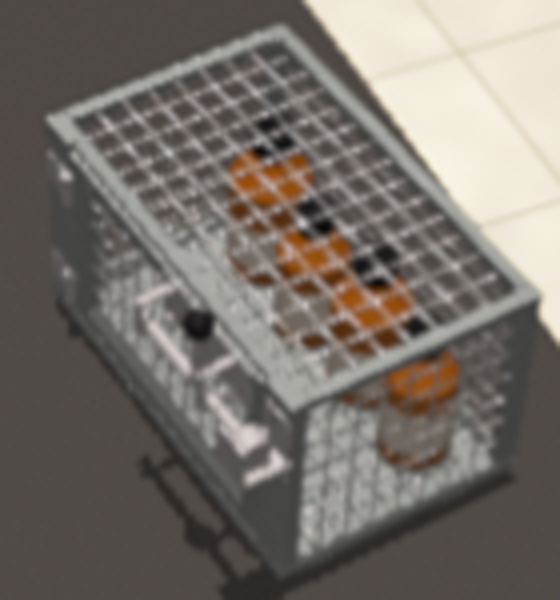

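```bash
cat > h.py <<'E'
import numpy as np, cv2
from scipy.optimize import least_squares
from scipy.spatial.transform import Rotation as R
from station import arm, snapshot, camera_info
def proj(n,X):
    c=camera_info(n);K=np.array([[c['fx'],0,c['cx']],[0,c['fy'],c['cy']],[0,0,1]])
    return cv2.projectPoints(np.atleast_2d(X).astype(float),cv2.Rodrigues(c['R'])[0],c['t'],K,c['dist_coeffs'])[0][:,0]
def tri(obs):
    return (lambda s:(s.x,np.round(s.fun,1)))(least_squares(lambda X:np.concatenate([(proj(n,X)[0]-p) for n,p in obs]),[.5,0,.1]))
def T(x,y,yaw,P):
    c,s=np.cos(yaw),np.sin(yaw);P=np.atleast_2d(P)
    return np.c_[x+c*P[:,0]-s*P[:,1],y+s*P[:,0]+c*P[:,1],P[:,2]]
def fit(obs,x0):  # obs (cam,local,px)
    return least_squares(lambda v:np.concatenate([(proj(n,T(*v,L))[0]-p) for n,L,p in obs]),x0)
E
python3 - <<'E'
from h import *
def c(o,f):return lambda x,y:np.array([o[0]+(x+.5)/f-.5,o[1]+(y+.5)/f-.5])
tr=c((360,200),5);tc=c((170,100),4.2);sr=c((300,280),5);sc=c((280,120),4)
print("pivot",tri([("top",tr(150,145)),("side",sr(284,58))]))
print("knobtop",tri([("top",tr(387,398)),("side",sr(146,267))]))
print("ball",tri([("top",tr(566,213)),("side",sr(399,411))]))
print("boltknob",tri([("top",tc(545,481)),("side",sc(198,323))]))
cor={(1,1):((40,135),(285,25)),(1,-1):((638,57),(540,298)),(-1,-1):((690,432),(295,408)),(-1,1):((80,505),(47,120))}
o=[]
for (a,b),(t,s) in cor.items():
    L=[a*.11,b*.176,.2];o+=[("top",L,tc(*t)),("side",L,sc(*s))]
f=fit(o,[.7,.1,0]);print("cage",f.x,np.round(f.fun,1))
print("knob pred",T(*f.x,[[-.134,-.091,.222]]), "hinge",T(*f.x,[[-.11,.139,.1]]))
o=[("top",[0,.11,.085],tr(150,145)),("side",[0,.11,.085],sr(284,60)),
("top",[.032,-.125,.076],tr(597,127)),("top",[-.032,-.125,.076],tr(588,250)),("side",[.032,-.125,.076],sr(490,407)),("side",[-.032,-.125,.076],sr(373,443))]
f=fit(o,[.6,-.2,0]);print("rack",f.x,np.round(f.fun,1)); print("pivot",T(*f.x,[[0,.11,.083]]))
print("caps",proj("top",T(*f.x,[[0,.11,.083]])))
E
```

```text
pivot (array([ 0.57410396, -0.15790952,  0.08763352]), array([ 0.2, -0.6, -0.7,  0.1]))
knobtop (array([ 0.44010334, -0.26909741,  0.12417833]), array([ 0.1, -0.3, -0.4,  0. ]))
ball (array([ 0.5366764 , -0.37595706,  0.07650268]), array([ 0.1, -0.3, -0.3,  0.1]))
boltknob (array([0.59346271, 0.07074138, 0.22381013]), array([ 0.1, -0.3, -0.4,  0.1]))
cage [0.71481868 0.17659078 0.11900177] [ 0.1 -0.6 -0.9 -0.3  1.  -0.7  0.3 -0.6  0.2 -1.2 -1.8  0.9  0.   0.1
 -0.9 -0.7]
knob pred [[0.59257    0.07032573 0.222     ]] hinge [[0.58909441 0.3015484  0.1       ]]
rack [ 0.562589   -0.26633693 -0.10843891] [-0.3 -0.7 -0.8 -0.   0.2  0.1  0.2 -0.3 -0.3  0.4  0.1 -0. ]
pivot [[ 0.57449391 -0.15698304  0.083     ]]
caps [[389.1981961  228.03449428]]
```

```bash
cat >> h.py <<'E'
PIV=np.array([.5743,-.1574]); RYAW=-.1084; HINGE=np.array([.5891,.3015]); CYAW=.119
def ori(az):  # tool down, jaw axis at azimuth az
    x=np.array([0,0,-1.]);y=np.array([np.cos(az),np.sin(az),0]);return R.from_matrix(np.c_[x,y,np.cross(x,y)]).as_quat()
def pin(th,r=.175):
    a=RYAW-np.pi/2-th; return PIV+r*np.array([np.cos(a),np.sin(a)]), a+np.pi/2  # pos, jaw azimuth (tangent)
def knob(g,draw):
    a=CYAW-g;c,s=np.cos(a),np.sin(a);L=np.array([-.024,-.230+draw])
    return HINGE+np.array([c*L[0]-s*L[1],s*L[0]+c*L[1]]), a+np.pi/2  # pos, jaw along gate y
E
python3 - <<'E'
from h import *
print(arm.read_joint_positions().round(2) if hasattr(arm.read_joint_positions(),'round') else arm.read_joint_positions())
f=lambda p,z,a:(lambda q:None if q is None else np.round(q,2))(arm.ik([*p,z],ori(a)))
for k in (0,np.pi):
  for th in (.77,.4,0): p,a=pin(th); print('pin',th,p,f(p,.165,a+k),f(p,.3,a+k))
  for g,d in ((0,0),(0,.042),(.55,.042)): p,a=knob(g,d); print('y',g,p,f(p,.272,a+k),f(p,.33,a+k)); print('x',f(p,.272,a+k+np.pi/2))
E
```

```text
[-1.26  0.62 -0.01  1.42  0.01  1.1  -0.04]
pin 0.77 [ 0.43959927 -0.26911711] [ 0.14  0.67  0.57  1.97 -0.57  0.66  0.19] [ 0.02  0.49  0.73  1.83 -0.39  0.97  0.04]
pin 0.4 [ 0.48911346 -0.31026678] [ 0.14  0.76  0.65  1.79 -0.62  0.8   0.59] [-0.02  0.67  0.96  1.66 -0.6   1.13  0.59]
pin 0 [ 0.55536713 -0.33137283] [ 0.19  0.82  0.56  1.59 -0.53  0.89  0.84] [ 0.03  0.77  0.94  1.46 -0.64  1.24  0.93]
y 0 [0.59257518 0.07027733] [-0.15  0.56 -0.01  1.63  0.01  0.95  1.53] [-0.18  0.51  0.04  1.55 -0.02  1.09  1.56]
x [ 0.12  0.6  -0.46  1.62  0.3   1.    2.83]
y 0 [0.58758897 0.1119803 ] [-0.21  0.56 -0.02  1.62  0.01  0.95  1.45] [-0.23  0.51  0.02  1.54 -0.01  1.09  1.47]
x [ 0.06  0.6  -0.47  1.61  0.31  1.    2.75]
y 0.55 [0.48875228 0.14071961] [-0.4   0.44  0.11  1.87 -0.06  0.84  0.88] [-0.43  0.37  0.15  1.79 -0.07  0.99  0.89]
x [-0.11  0.45 -0.31  1.86  0.18  0.85  2.2 ]
pin 0.77 [ 0.43959927 -0.26911711] [ 0.55  0.6  -0.07  1.96  0.07  0.58  2.7 ] [ 0.43  0.41  0.11  1.82 -0.06  0.92  2.83]
pin 0.4 [ 0.48911346 -0.31026678] [-0.07  0.97  1.13  1.8  -1.01  1.08 -2.2 ] [-0.09  0.75  1.13  1.66 -0.72  1.21 -2.43]
pin 0 [ 0.55536713 -0.33137283] [-0.04  1.04  1.13  1.6  -1.01  1.18 -1.93] [-0.04  0.85  1.13  1.46 -0.78  1.32 -2.1 ]
y 0 [0.59257518 0.07027733] [-0.57  0.65  0.71  1.64 -0.48  1.03 -1.16] [-0.58  0.59  0.73  1.56 -0.42  1.15 -1.21]
x [-0.39  0.59  0.38  1.64 -0.25  0.97  0.2 ]
y 0 [0.58758897 0.1119803 ] [-0.63  0.65  0.7   1.64 -0.47  1.03 -1.24] [-0.65  0.59  0.72  1.56 -0.42  1.15 -1.29]
x [-0.45  0.59  0.36  1.63 -0.24  0.97  0.12]
y 0.55 [0.48875228 0.14071961] [-1.    0.68  1.14  1.89 -0.71  1.05 -1.57] [-1.02  0.58  1.14  1.81 -0.58  1.14 -1.69]
x [-0.65  0.47  0.47  1.88 -0.27  0.86 -0.47]
```

```bash
python3 - <<'E'
from h import *
p=arm.read_tool_pos(); arm.line_to([p[0],p[1],.39],velocity=.25)
pp,a=pin(.77)
arm.movep([*pp,.30],ori(a)); print(arm.read_time(),arm.read_tool_pos())
cv2.imwrite("pics/w1.png",snapshot("wrist"))
arm.line_to([*pp,.235],velocity=.2)
cv2.imwrite("pics/w2.png",snapshot("wrist"))
print(arm.read_time(),arm.read_tool_pos(),arm.read_ft_force(),np.round(arm.read_joint_positions(),2))
E
```

```text
3.8417 [ 0.44024056 -0.26840093  0.2998554 ]
4.4167 [ 0.43996813 -0.26986024  0.23608053] [-0.15242389 -0.28608216 -0.35020129] [-0.12  0.71  1.05  1.91 -0.75  0.98  0.41]
```

View pics/w2.png

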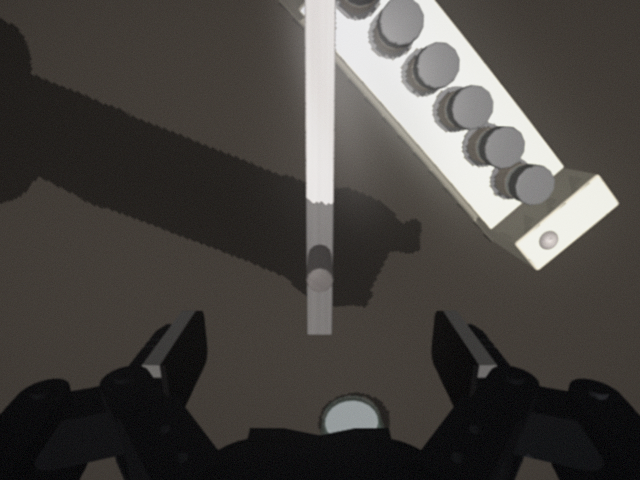

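The pin top is at about (320,280), centred between the fingers, and the bar runs straight up the image. I'll go down and grip it.

```bash
python3 - <<'E'
from h import *
pp,a=pin(.77)
arm.line_to([*pp,.166],velocity=.15)
print(arm.read_ft_force())
arm.move_gripper(0.0,effort=25)
print(arm.read_time(),arm.read_tool_pos(),arm.read_ft_force(),arm.read_opening())
for th in (.6,.42,.28,.18):
    p,a=pin(th); arm.line_to([*p,.166],velocity=.12,ori=ori(a))
    print(th,arm.read_time(),arm.read_tool_pos()[:2]-p,np.round(arm.read_ft_force(),1),round(arm.read_opening(),3))
cv2.imwrite("pics/t3.png",cv2.resize(snapshot("top")[200:312,360:500],None,fx=5,fy=5))
E
```

```text
[-0.22128829  0.3940855   0.79532067]
5.675 [ 0.43970801 -0.2691791   0.1662265 ] [-0.43556347  1.0959712   2.5694482 ] 0.15533669605612818
0.6 6.075 [-1.37174131e-05 -9.80498106e-05] [-0.   1.5  2.3] 0.155
0.42 6.4833 [-0.00058927  0.00013657] [-0.5 -0.6  2.8] 0.154
0.28 6.8333 [-7.59978426e-04  5.45794670e-05] [ 0.1 -0.5  3.8] 0.155
0.18 7.125 [-7.76678462e-04 -6.94280209e-05] [ 0.3 -0.3  4.6] 0.153
```

View pics/t3.png

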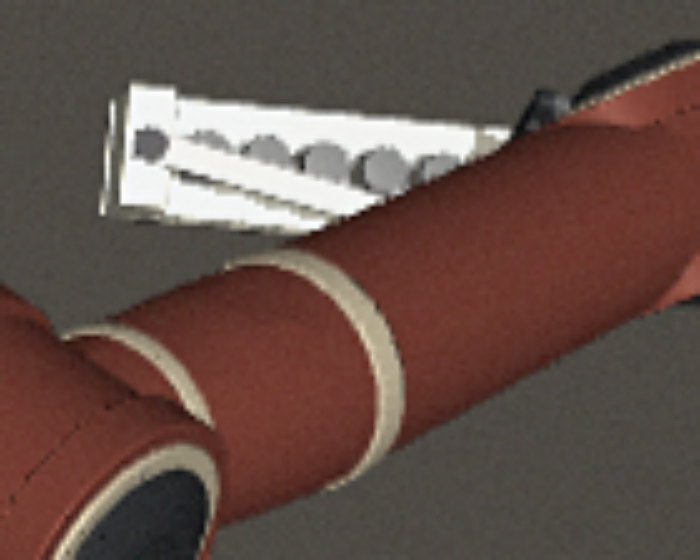

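The bar is following: it now lies nearly over the vials. Next I'll push it past the ball to the stop in small steps, watching the force.

```bash
python3 - <<'E'
from h import *
th=.18
while th>-.06:
    th-=.02 if th>.05 else .01
    p,a=pin(th); arm.line_to([*p,.166],velocity=.08,ori=ori(a))
    t=np.array([np.cos(a),np.sin(a),0]); t=-t if t@[1,0,0]<0 else t
    F=arm.read_ft_force(); ft=F@t
    d=arm.read_tool_pos()[:2]-PIV; thm=RYAW-np.pi/2-np.arctan2(d[1],d[0])
    print(round(th,3),round(arm.read_time(),2),"meas",round(thm,4),"ft",round(ft,1),np.round(F,1))
    if ft<-16 and th<.05: break
E
```

```text
0.16 7.42 meas 0.1614 ft 0.1 [-0.4 -2.1  4.3]
0.14 7.67 meas 0.1393 ft 0.4 [ 0.  -1.7  4.5]
0.12 7.92 meas 0.1223 ft -1.6 [-1.7 -0.3  5.5]
0.1 8.18 meas 0.117 ft -6.1 [-6.3  0.   9. ]
0.08 8.43 meas 0.113 ft -12.2 [-11.7   3.5  12.8]
0.06 8.68 meas 0.06 ft 0.2 [-0.2 -2.6  4.7]
0.04 8.93 meas 0.0414 ft 0.0 [-0.2 -1.6  5.6]
0.03 9.18 meas 0.0341 ft -1.8 [-1.8 -0.3  6.5]
0.02 9.43 meas 0.019 ft 1.3 [ 1.  -2.   5.1]
0.01 9.68 meas 0.0087 ft -0.1 [-0.3 -1.7  5.3]
-0.0 9.93 meas 0.0007 ft -0.9 [-1.1 -1.4  5.7]
-0.01 10.18 meas -0.0043 ft -1.3 [-1.5 -2.1  5.8]
-0.02 10.43 meas -0.0058 ft -5.9 [-5.9 -0.   9.1]
-0.03 10.68 meas -0.0071 ft -8.1 [-8.2  0.3  9.9]
-0.04 10.93 meas -0.0085 ft -12.1 [-12.    2.4  11. ]
-0.05 11.18 meas -0.01 ft -14.6 [-14.5   3.2  13.6]
-0.06 11.43 meas -0.0112 ft -17.5 [-17.3   3.3  15.5]
```

Force peaked at about 12 N at the ball, then dropped off, and a hard stop came at about −0.006 rad, so the bar is home. I'll relax, release, lift and look.

```bash
python3 - <<'E'
from h import *
p,a=pin(-.006); arm.line_to([*p,.166],velocity=.08,ori=ori(a)); print(arm.read_ft_force())
arm.move_gripper(0.6); arm.line_to([*p,.30],velocity=.25)
k,b=knob(0,0)
arm.movep([*k,.33],ori(b)); print(arm.read_time(),arm.read_tool_pos(),arm.read_opening())
cv2.imwrite("pics/t4.png",cv2.resize(snapshot("top")[100:320,180:500],None,fx=2.5,fy=2.5,interpolation=cv2.INTER_CUBIC))
cv2.imwrite("pics/w4.png",snapshot("wrist"))
s=snapshot("side");cv2.imwrite("pics/s4.png",cv2.resize(s[280:390,300:420],None,fx=5,fy=5,interpolation=cv2.INTER_CUBIC))
E
```

```text
[-1.88370221 -1.62874671  5.51079822]
14.325 [0.59262858 0.06829168 0.32963441] 0.601008533479632
```

View pics/t4.png

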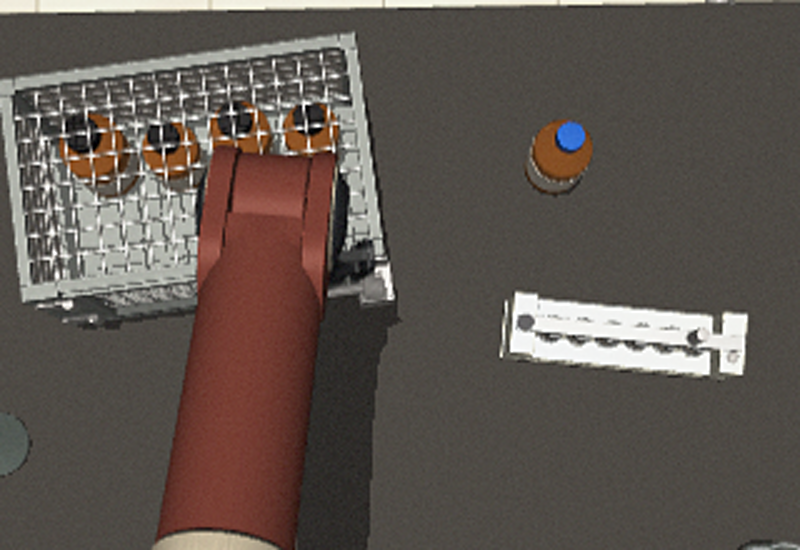

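View pics/w4.png

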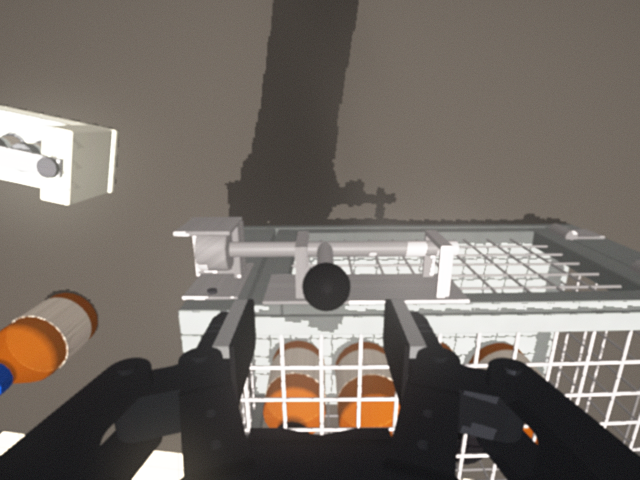

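View pics/s4.png

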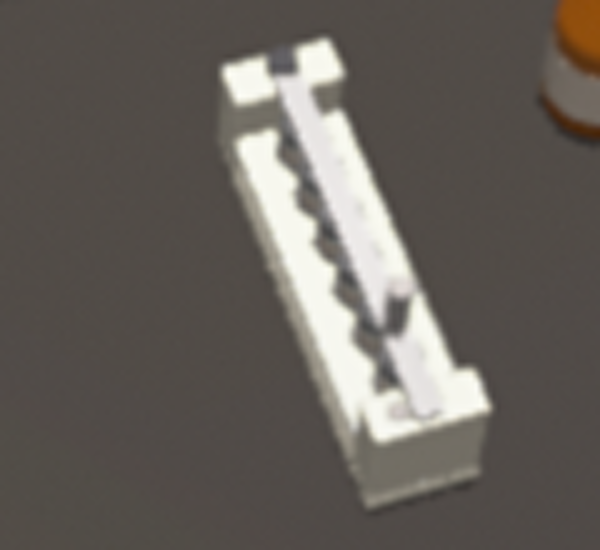

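The bar lies straight over the vials, with the ball clear on its −x side at about (733,357) in the top view. In the wrist view the knob is at (326,287), between the pads. I'll cross-check the knob's position against the wrist ray.

```bash
python3 - <<'E'
from h import *
c=camera_info("wrist");K=np.array([[c['fx'],0,c['cx']],[0,c['fy'],c['cy']],[0,0,1]])
u=cv2.undistortPoints(np.array([[[326.,287.]]]),K,c['dist_coeffs'])[0,0]
M=np.eye(4);M[:3,:3]=R.from_quat(arm.read_eef_rot()).as_matrix();M[:3,3]=arm.read_tool_pos()
W=M@c['T_tool_cam'];d=W[:3,:3]@[*u,1];o=W[:3,3]
print(o+d*(.222-o[2])/d[2],arm.read_tool_pos(),knob(0,0)[0])
E
```

```text
[0.59450614 0.07178634 0.222     ] [0.59272136 0.06858889 0.32981815] [0.59257518 0.07027733]
```

```bash
python3 - <<'E'
from h import *
k,b=knob(0,0); k=k+[.001,.001]; Z=.271
arm.line_to([*k,Z],velocity=.2,ori=ori(b)); print(arm.read_ft_force())
arm.move_gripper(0.0,effort=50)
q=np.array(arm.read_tool_pos());print(arm.read_time(),q,k,arm.read_ft_force(),arm.read_opening())
arm.line_to([*k,Z+.0135],velocity=.05); print("lift",arm.read_tool_pos(),np.round(arm.read_ft_force(),1))
e=np.array([-np.sin(CYAW),np.cos(CYAW)])
for d in (.012,.024,.036,.042,.045):
    p=k+e*d; arm.line_to([*p,Z+.0135],velocity=.08)
    t=np.array(arm.read_tool_pos());F=np.array(arm.read_ft_force())
    print(d,round((t[:2]-q[:2])@e,4),round(t[2]-q[2],4),np.round(F,1),"along",round(F[:2]@e,1),round(arm.read_opening(),3),arm.read_time())
    if F[:2]@e<-15: break
cv2.imwrite("pics/w5.png",snapshot("wrist"))
s=snapshot("side");cv2.imwrite("pics/s5.png",cv2.resize(s[120:270,280:420],None,fx=4,fy=4,interpolation=cv2.INTER_CUBIC))
E
```

```text
[-0.03448659  0.64672877  1.45880056]
15.3 [0.59444682 0.07169081 0.27294032] [0.59357518 0.07127733] [-0.95187389  2.32950666  6.57004149] 0.2537572099396612
lift [0.59360752 0.07167574 0.28444351] [ 1.2  2.  -4.1]
0.012 0.0126 0.0111 [ 2.5  1.1 -4.3] along 0.8 0.25 16.0167
0.024 0.0249 0.0114 [ 1.6  2.1 -5.3] along 1.8 0.251 16.3167
0.036 0.0372 0.0115 [ 2.6  2.1 -3.6] along 1.7 0.25 16.6167
0.042 0.0421 0.0116 [ 2.9 -0.  -4.6] along -0.4 0.248 16.8667
0.045 0.0424 0.0116 [ 1.3 -5.4 -4.6] along -5.6 0.249 17.1167
```

View pics/w5.png

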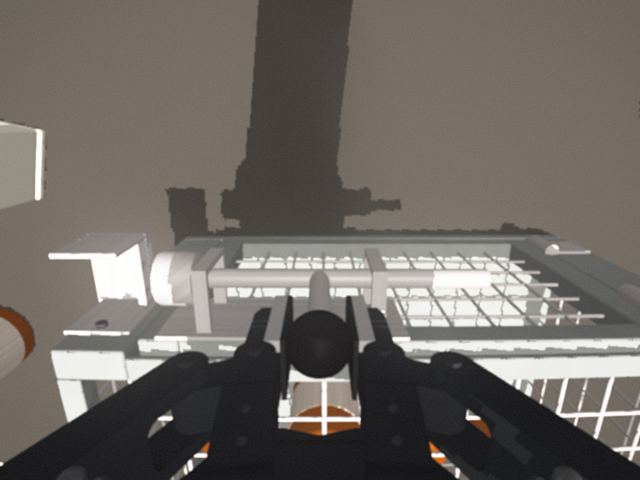

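View pics/s5.png

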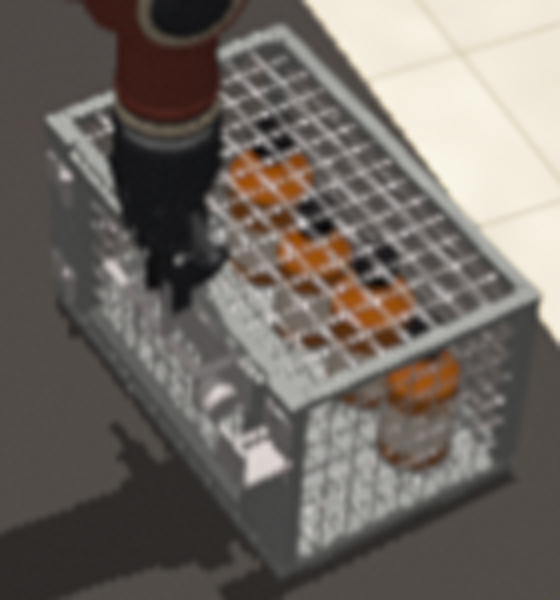

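The head at about (175,277) is clear of the keeper. The bolt stopped at 42 mm of draw, with 11.6 mm of lift. Now I'll swing the gate open.

```bash
python3 - <<'E'
from h import *
Z=.271+.0135
e0=np.array([-np.sin(CYAW),np.cos(CYAW)])
k0=knob(0,0)[0]+[.001,.001]+e0*.0435
c,s=np.cos(-CYAW),np.sin(-CYAW);v=k0-HINGE;L=np.array([c*v[0]-s*v[1],s*v[0]+c*v[1]])
def st(g,ex=0):
    a=CYAW-g;c,s=np.cos(a),np.sin(a);l=L+[0,ex];return HINGE+[c*l[0]-s*l[1],s*l[0]+c*l[1]],a
def rep(g,a):
    e=np.array([-np.sin(a),np.cos(a)]);t=np.array(arm.read_tool_pos());F=np.array(arm.read_ft_force())
    d=t[:2]-HINGE;ang=CYAW-(np.arctan2(d[1],d[0])-np.arctan2(L[1],L[0]))
    print(round(g,2),"ang",round(ang,3),"r",round(np.hypot(*d),4),"z",round(t[2],4),"F",np.round(F,1),"along",round(F[:2]@e,1),"norm",round(F[:2]@[np.cos(a),np.sin(a)],1),round(arm.read_opening(),3),round(arm.read_time(),2))
for g in np.linspace(0,.535,9)[1:]:
    p,a=st(g); arm.line_to([*p,Z],velocity=.06,ori=ori(a+np.pi/2)); rep(g,a)
for ex in (.002,):
    p,a=st(.535,ex); arm.line_to([*p,Z],velocity=.05); rep(.535,a)
cv2.imwrite("pics/w6.png",snapshot("wrist"))
cv2.imwrite("pics/t6.png",cv2.resize(snapshot("top")[80:380,140:540],None,fx=2,fy=2,interpolation=cv2.INTER_CUBIC))
cv2.imwrite("pics/s6.png",snapshot("side"))
E
```

```text
0.07 ang 0.066 r 0.1879 z 0.2846 F [ 2.4 -4.6 -4.4] along -4.7 norm 2.1 0.25 17.57
0.13 ang 0.132 r 0.1878 z 0.2845 F [ 0.8 -5.  -4. ] along -4.9 norm 0.9 0.248 17.93
0.2 ang 0.199 r 0.1878 z 0.2845 F [ 1.7 -6.6 -4.6] along -6.5 norm 2.2 0.25 18.29
0.27 ang 0.266 r 0.1878 z 0.2845 F [ 1.5 -4.8 -4.5] along -4.5 norm 2.2 0.248 18.65
0.33 ang 0.333 r 0.1877 z 0.2845 F [ 0.9 -5.  -4.8] along -4.7 norm 1.9 0.251 19.01
0.4 ang 0.4 r 0.1877 z 0.2844 F [ 1.1 -5.6 -4.1] along -5.1 norm 2.6 0.246 19.37
0.47 ang 0.468 r 0.1877 z 0.2844 F [ 0.6 -6.5 -3.3] along -5.9 norm 2.8 0.245 19.73
0.54 ang 0.535 r 0.1877 z 0.2843 F [-0.  -5.5 -5. ] along -5.1 norm 2.2 0.247 20.08
0.54 ang 0.534 r 0.1874 z 0.284 F [-1.  -8.8 -4.7] along -8.5 norm 2.7 0.249 20.33
```

View pics/w6.png

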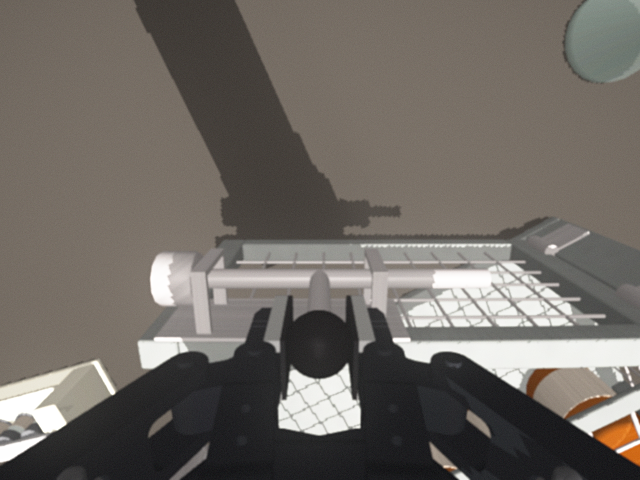

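View pics/t6.png

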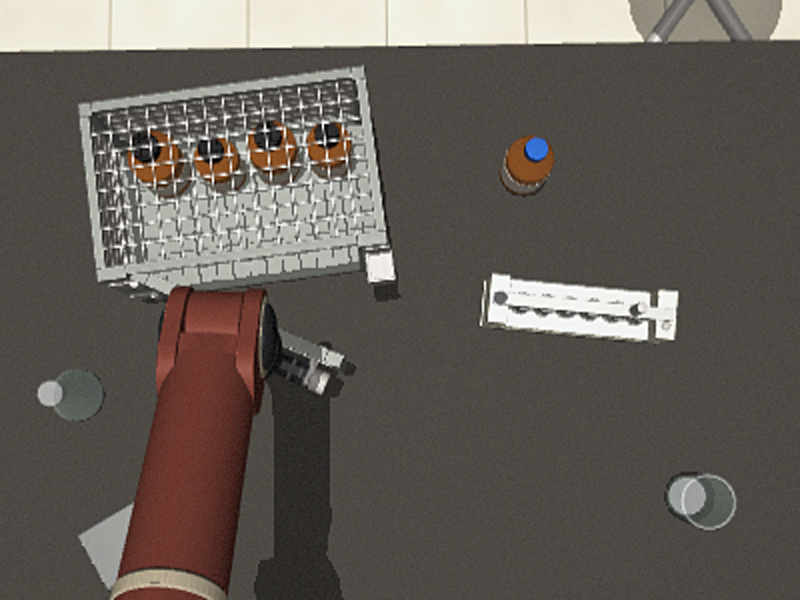

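View pics/s6.png

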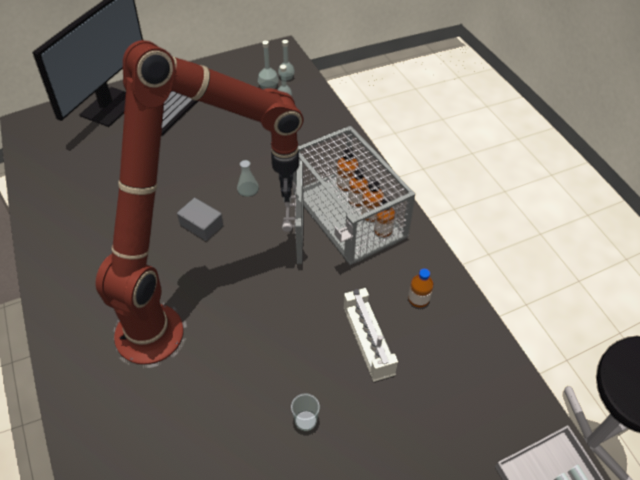

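The gate stands open at about 30°, with the head at (175,278) clear of the keeper. The rack bar is still shut, and the glassware and tip box haven't moved. I'll let it settle, check once more and hand in.

```bash
python3 - <<'E'
from h import *
from station import ticket
arm.pause(.8); a=np.array(arm.read_tool_pos()); arm.pause(.4)
print(a,arm.read_tool_pos()-a,np.abs(arm.read_dq()).max(),arm.read_ft_force(),arm.read_opening(),arm.read_time())
print(ticket.finish_job())
E
```

```text
[0.49309258 0.14051642 0.28403391] [ 2.68243719e-05 -2.86222167e-05  2.58969201e-05] 0.0019593118055186466 [-1.57105181 -7.31421813 -3.99477952] 0.24832552920373296 21.6833
the job is handed in; nothing more can be done
None
```

The job is done and handed in at about 21.7 s; no verdict came back, so what follows is from my own checks.

- **Keeper bar:** I gripped its pin and swung it over the vials. It took about 12 N at the pin to pass the spring ball, against the 5–8 N you gave. It then stopped hard at about −0.006 rad by my calibration, which I take as zero. After I let go, the top and side pictures showed it lying shut over the vials, and it was still shut in the last pictures.
- **Bolt:** I lifted it about 11.5 mm and drew it back until it hit its stop at 42 mm. In the pictures its head is clear of the keeper.
- **Gate:** I opened it to about 0.53 rad (30.6°), worked out from the gripper's position around the hinge. At hand-in I was holding the knob with the bolt lifted and pressed lightly against its stop. The gripper moved less than 0.05 mm over the last 0.4 s, with about 8 N at the wrist.
- **Surroundings:** The beaker, flask, reagent bottle and tip box stood where they were in the final pictures. The highest wrist force I read was about 24 N, while pressing the bar against its stop.

No check failed. The only reading that disagreed with your figures was the 12 N at the ball. The wrist and fixed cameras agreed on the bolt knob's position to about 2 mm.

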